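Complete the tasting caddy and hold it ready to hand over

TASK

The wooden caddy of tasting cups is one short: take the fourth matching cup (the short straight one, not the tall glass or the flared bowl) from the table and set it upright into the caddy's empty well without dropping it. Then take the caddy by its wooden grip, lift it straight up about a hand's breadth (10 cm) off the table and finish while holding it there, level and still with all four cups in their wells, ready to hand to the customer. Leave the other glassware and things on the table where they stand, and never let the caddy tip.

Things in the scene. Friction and masses are not known exactly. Their poses are not given: they have to be found in the camera images.
- cup_center (a point): the fourth cup, standing upright on the table among other glasses: short straight-sided clear glass cup, 56 mm outer diameter, 72 mm tall, 3 mm wall, open top, small dark blue disc in its base, about 70 g; point on its axis half-way up (36 mm above its foot), z up
- seat_free (a point): centre of the floor of the one empty round well of the caddy: wells are 61 mm wide and 9 mm deep (floor 9 mm above the caddy's underside, 9 mm below the top of its board); the axes are the caddy's; when the cup stands in it, cup_center lies 36 mm above this point
- caddy_grip (a point): centre of the caddy's turned wooden grip: an upright cylinder 26 mm in diameter, straight for 20 mm above and below this point, rounded top 29 mm above this point; it is round, so any yaw will do; it lies on the caddy's axis, 141 mm above its underside
- caddy: loose dark wooden cup caddy on the marble table (top at z = 0): board 190 x 190 x 18 mm with four wells at x = +-55, y = +-55 mm (the empty one at +55, +55), a 12 mm steel post in the middle, the grip on top, 170 mm tall in all; about 0.4 kg empty, 0.7 kg with four cups (give or take 25 percent), balanced about the post when full; origin at the centre of the underside, z up along the post
- cup_a_center (a point): one of the three cups already in the caddy (in the well at -55, +55 mm), same as the fourth: short straight-sided clear glass cup, 56 mm outer diameter, 72 mm tall, 3 mm wall, open top, small dark blue disc in its base, about 70 g; point on its axis half-way up, 36 mm above its foot
- cup_b_center (a point): one of the three cups already in the caddy (in the well at -55, -55 mm), same as the fourth: short straight-sided clear glass cup, 56 mm outer diameter, 72 mm tall, 3 mm wall, open top, small dark blue disc in its base, about 70 g; point on its axis half-way up, 36 mm above its foot
- cup_c_center (a point): one of the three cups already in the caddy (in the well at +55, -55 mm), same as the fourth: short straight-sided clear glass cup, 56 mm outer diameter, 72 mm tall, 3 mm wall, open top, small dark blue disc in its base, about 70 g; point on its axis half-way up, 36 mm above its foot
- tall_glass: tall straight glass, 56 mm wide like the cups but 110 mm tall: not part of the set; origin at the centre of its underside
- tea_bowl: low flared glass tea bowl, 80 mm wide at the rim, 48 mm tall: not part of the set; origin at the centre of its underside
- mug: large glass mug, 80 mm wide, 105 mm tall, with a green glass handle reaching 77 mm from its axis along its y; bystander; origin at the centre of its underside
- lidded_bowl: glass bowl with saucer (116 mm wide) and lid with a ball knob, 97 mm tall; bystander; origin at the centre of its underside
- coasters: stack of four round wooden coasters, 94 mm wide, 26 mm tall; bystander; origin at the centre of its underside
- jug: glass pouring jug, 76 mm wide, 108 mm tall, glass handle reaching 68 mm from its axis along its y; bystander; origin at the centre of its underside
- cup: the fourth cup again, origin at the centre of its foot

How it is judged:
By the outcome, as a careful person would: the job done as asked, in the order asked, and still so for the second after the job is handed in, while the arm keeps its last pose, push and grip.
It also fails if it takes over 48 s, if anything falls off the work surface, if the arm or the gripper's body presses on something with over 40 N, if the wrist force passes 120 N, or if a joint passes its speed limit or range.

ROBOT

A 6-joint arm with a two-finger parallel gripper is mounted at the origin on the work surface. World frame = base frame: x ahead of the robot, y to its left, z up, the work surface at z = 0. Lengths are in m, angles in rad, forces in N, time in s.
With the tool pointing down it reaches from about 0.25 to 0.775 m from the base axis. Payload 4 kg.
Tool frame: the origin (TCP) lies at the very end of the fingers, on their centre line; the grasp point (between the pads) lies 19 mm behind it (r.hold_point_z is the distance from the TCP to the grasp point, in m); z points along the fingers, y is the direction in which the jaws open and shut (so a half turn about z gives the same grasp; the last joint's range is limited). The gripper opens to 94 mm and grips with 3 to 60 N. Pads are 16 mm wide; open, the fingers measure 119 mm over their backs; the gripper's body (75 mm by 177 mm) begins 78 mm behind the grasp point.
Start: joints at [-0.103, 0.087, 1.371, -0, 1.684, -0.103], TCP at [0.55, -0, 0.206] pointing down, gripper open.
Joint ranges: [-3.1, 3.1], [-0.76, 2.03], [0.27, 2.55], [-1.08, 4.22], [0.17, 2.65], [-2.57, 2.57]. Speed limits (rad/s): [2.79, 2.79, 3.14, 3.14, 3.14, 3.14].

INTERFACE

Orientations are given as [roll, pitch, yaw] about the fixed x, y, z axes, in that order (R = Rz(yaw) Ry(pitch) Rx(roll)).
In Python, from rig import r gives the robot as it stands. The module is installed in compiled form; this text tells all that it offers.
- The arm moves only by the tool arm_command, never from a script. Its argument "increments" is one flat list of numbers, 7 for each row, row after row: the finger opening in mm, from 0 to 94, then the shift along the world's x, y, z in mm, then the turn, a rotation vector about the world's x, y, z in rad. A call has 1 to 12 rows; each row shifts and turns the pose as measured when the row begins; what a row does not reach is not made up. A row lasts 1/12 s, in which the tool goes at most 41.7 mm and 7.16 degrees, less where a joint would pass 70% of its speed; a pose out of reach is approached as far as the arm can. A call with a gripper value outside its range is refused whole. The fingers move at their own pace and stop on an object; "squeeze" is the grip in N (left out, the last holds). Time passes only in rows, so rows that do not move let the fingers close. It gives the time, the measured TCP pose, the force and the opening at its end, in the units of the state.
- r.read_state(): the state, without advancing time (a new reading comes with each control period).
- r.get_image(name): name is "scene" or "side" or "wrist"; returns the picture (420x560x3 uint8, blue, green, red); there is no depth.
- r.calibration(name): a dict with "fx", "fy", "cx", "cy" (pixels), "dist_coeffs" ([k1, k2, p1, p2, k3] as OpenCV has them; the pictures are not rectified), "rvec" (rotation vector, rad) and "tvec" (3), from world to camera coordinates, as OpenCV has them; the wrist camera has in their place "tool_from_camera" (4x4, takes a point from camera to tool coordinates, whose origin is the TCP and whose axes are the flange's). Camera axes: x right, y down, z forward; pixel columns grow to the right and rows downward; lengths in m; the calibration is good to about 2 mm. A picture is of the moment at which its call begins: read the wrist's pose just before it. calibration takes no time and is no camera call.
- r.hand_in(): hands the job in, once; it reports no verdict.
Trained networks look in the newest picture that a camera, given by its name, has taken for a name from the list of things; names that differ only in an ending like _2 or _b are one class to them, and where a whole thing is asked for, a point or a joint stands for the part that bears it (a point fixed in the world has none). Each returns a list of dicts, best first, with "score" (0 to 1); they miss things now and then, are a little off and sometimes report something else, mostly with a low value. They report only what shows in the picture. A call takes as long as a camera call.
- r.recognise(camera, name): "xy" ([column, row] as shares, 0 to 1, of the picture: columns of its width, rows of its height, amid what is visible of it).
- r.silhouettes(camera, name): "pixels" (420x560 bool, what is visible of it) and "xy" ([column, row] as shares, 0 to 1, of the picture: columns of its width, rows of its height, amid what is visible of it).
The state is a dict: "time": time; "q": joint angles; "joint_velocities": joint speeds; "effort": joint torques, N m; "tcp_pos": TCP position; "orientation": TCP orientation; "force": force on the tool from outside, world axes, zero at the start; "torque": the same for the moment, N m; "finger_gap": opening from 0.0 (shut) to 1.0 (fully open).
Only numpy, scipy, OpenCV 4.12 (cv2) and the standard library are available. Lean on these libraries where they do the work, as an engineer would, in place of code of your own. Each camera call takes 0.05 s, during which the arm holds its last target.

## Working session

There is one attempt and no reset: what is moved stays moved. The work goes in short steps, Python scripts to look and compute and a tool call to move; the robot and the scene stay as the last step left them, time stands still between calls to the robot, and variables do not carry over. Pictures are saved under pics/ and viewed, and the job is handed in when it is done.

Besides the shell and the picture viewer there is one more tool, called as name(argument=value, ...) on one line, values as JSON. arm_command: Moves the arm, as the interface text tells. Its arguments: {"type":"object","properties":{"increments":{"type":"array"},"squeeze":{"type":"number"}},"required":["increments"]}

```bash
mkdir -p pics; cat > h.py <<'E'
import numpy as np, cv2
from rig import r
def snap(n,f):
    im=r.get_image(n); cv2.imwrite('pics/'+f,im); return im
E
python3 - <<'E'
from h import *
for n in ['scene','side','wrist']:
    snap(n,n+'0.png'); c=r.calibration(n); print(n,c)
s=r.read_state(); print(s)
E
```

```text
scene {'fx': 463.3472381597338, 'fy': 463.3472381597338, 'cx': 277.65383651670146, 'cy': 201.3682221479102, 'dist_coeffs': array([0.01714403, 0.        , 0.        , 0.        , 0.        ]), 'rvec': array([ 0.65218664,  2.61471212, -1.16904328]), 'tvec': array([ 0.47842109, -0.11583781,  1.31791216])}
side {'fx': 399.6104864198277, 'fy': 399.6104864198277, 'cx': 279.5132741546985, 'cy': 211.11718307779023, 'dist_coeffs': array([-0.02829684,  0.        ,  0.        ,  0.        ,  0.        ]), 'rvec': array([ 2.19311838, -0.40882014,  0.22970969]), 'tvec': array([-0.48428204,  0.23688356,  0.97719185])}
wrist {'fx': 292.4212075647465, 'fy': 292.4212075647465, 'cx': 277.8184412617613, 'cy': 208.4927696931857, 'dist_coeffs': array([-0.05890415,  0.        ,  0.        ,  0.        ,  0.        ]), 'tool_from_camera': array([[-1.55613334e-03, -9.63379361e-01, -2.68137622e-01,
         7.73976994e-02],
       [ 9.99998785e-01, -1.52321896e-03, -3.30776936e-04,
         1.08428615e-03],
       [-8.97686370e-05, -2.68137811e-01,  9.63380561e-01,
        -1.78154911e-01],
       [ 0.00000000e+00,  0.00000000e+00,  0.00000000e+00,
         1.00000000e+00]])}
{'time': 0.15, 'q': array([-1.03066674e-01,  8.77980171e-02,  1.37186342e+00, -2.10490521e-05,
        1.68361367e+00, -1.03090557e-01]), 'joint_velocities': array([-0.0003346 , -0.00186331, -0.00419723,  0.00054782, -0.00015972,
       -0.0004168 ]), 'effort': array([ 1.24418581e-03, -3.40636396e+01, -3.02795255e+01,  7.18983379e-02,
        3.04441026e-02, -1.11468453e-04]), 'tcp_pos': array([5.49587207e-01, 4.90337492e-05, 2.04588230e-01]), 'orientation': array([-3.13991697e+00, -1.52330290e-04,  1.57081773e+00]), 'force': array([0.10646035, 0.04569262, 0.39343149]), 'torque': array([ 0.00792604, -0.00516802,  0.0454468 ]), 'finger_gap': 0.999679271575192}
```

View pics/scene0.png

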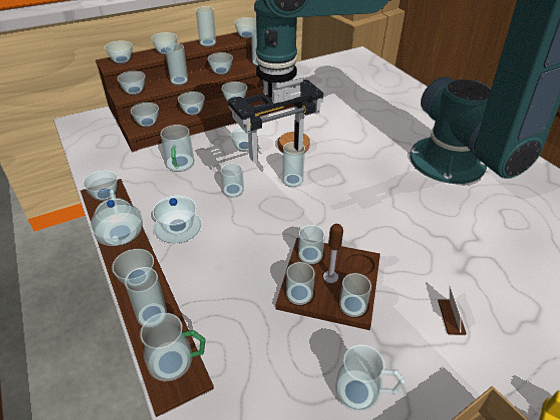

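View pics/side0.png

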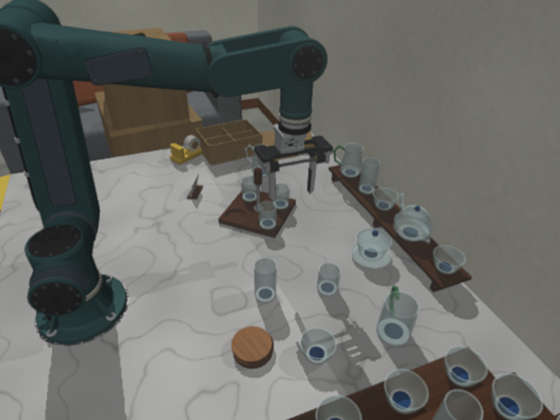

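View pics/wrist0.png

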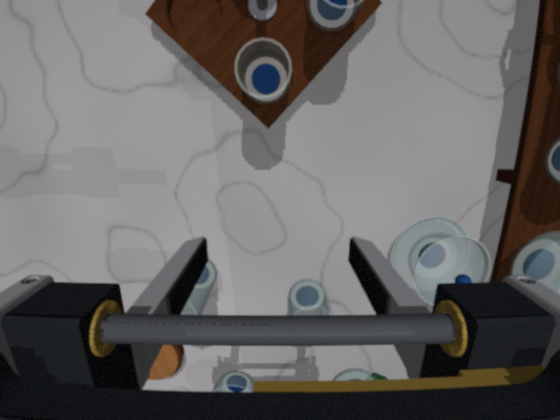

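The scene view shows the short cup at about (232,180), the tall glass at (292,165), and the caddy around (330,280) with its empty well at about (360,263). The side view has the cup at (328,280) and the caddy at (258,212). Next I'll take silhouettes and fit models to them.

```bash
cat > m.py <<'E'
from h import *
from scipy.optimize import minimize
def proj(n,P,c=None):
    c=c or r.calibration(n)
    K=np.array([[c['fx'],0,c['cx']],[0,c['fy'],c['cy']],[0,0,1]])
    return cv2.projectPoints(np.asarray(P,float).reshape(-1,3),c['rvec'],c['tvec'],K,c['dist_coeffs'])[0].reshape(-1,2)
def ray(n,uv,z):
    c=r.calibration(n);K=np.array([[c['fx'],0,c['cx']],[0,c['fy'],c['cy']],[0,0,1]])
    u=cv2.undistortPoints(np.array([[uv]],float),K,c['dist_coeffs'])[0,0]
    R=cv2.Rodrigues(c['rvec'])[0];o=-R.T@c['tvec'];d=R.T@np.array([u[0],u[1],1.])
    return o+d*(z-o[2])/d[2]
th=np.linspace(0,2*np.pi,60,endpoint=False)
def circ(x,y,z,rad): return np.c_[x+rad*np.cos(th),y+rad*np.sin(th),np.full(60,z)]
def cylmask(n,x,y,z0,z1,rad,c=None):
    p=proj(n,np.r_[circ(x,y,z0,rad),circ(x,y,z1,rad)],c)
    h=cv2.convexHull(p.astype(np.float32)); m=np.zeros((420,560),np.uint8)
    cv2.fillConvexPoly(m,np.round(h*16).astype(np.int32),1,shift=4); return m>0
E
python3 - <<'E'
from m import *
for n in ['scene','side']:
    for nm in ['cup','cup_center','tall_glass','caddy','caddy_grip','seat_free','tea_bowl','coasters','mug','jug','lidded_bowl']:
        try: L=r.silhouettes(n,nm)
        except Exception as e: print(n,nm,e); continue
        for i,d in enumerate(L[:5]):
            ys,xs=np.where(d['pixels'])
            print(n,nm,round(d['score'],2),np.round(np.array(d['xy'])*[560,420],1), (xs.min(),xs.max(),ys.min(),ys.max(),len(xs)) if len(xs) else None)
            if i<5: np.save(f'pics/{n}_{nm}_{i}.npy',d['pixels'])
E
```

```text
scene cup 0.94 [229.5 178.7] (np.int64(221), np.int64(243), np.int64(162), np.int64(196), 668)
scene cup 0.42 [351.7 292.4] (np.int64(339), np.int64(371), np.int64(273), np.int64(316), 1124)
scene cup_center 0.64 [231.9 177.8] (np.int64(220), np.int64(243), np.int64(163), np.int64(198), 712)
scene tall_glass 0.96 [292.4 162.8] (np.int64(282), np.int64(304), np.int64(142), np.int64(186), 844)
scene caddy 0.65 [334.7 278.6] (np.int64(275), np.int64(380), np.int64(224), np.int64(329), 4700)
scene caddy_grip 0.77 [334.4 278.8] (np.int64(275), np.int64(379), np.int64(224), np.int64(329), 4379)
scene seat_free 0.73 [333.2 280.7] (np.int64(275), np.int64(379), np.int64(224), np.int64(329), 4532)
scene tea_bowl 0.83 [242.5 138. ] (np.int64(230), np.int64(247), np.int64(128), np.int64(150), 296)
scene coasters 0.58 [287.4 140.2] (np.int64(277), np.int64(309), np.int64(132), np.int64(151), 277)
scene coasters 0.22 [231.5 180.1] (np.int64(220), np.int64(243), np.int64(163), np.int64(197), 728)
scene mug 0.62 [174.  148.6] (np.int64(161), np.int64(193), np.int64(125), np.int64(171), 1275)
scene 
[... 1085 characters left out ...]
64(237), 1677)
side seat_free 0.83 [252.1 214.4] (np.int64(218), np.int64(295), np.int64(167), np.int64(237), 1826)
side tea_bowl 0.81 [319.5 347.3] (np.int64(300), np.int64(336), np.int64(327), np.int64(364), 1053)
side coasters 0.89 [253.4 344.1] (np.int64(231), np.int64(273), np.int64(325), np.int64(368), 1515)
side mug 0.77 [398.9 318.5] (np.int64(377), np.int64(417), np.int64(287), np.int64(347), 1765)
side jug 0.69 [253.2 162.8] (np.int64(245), np.int64(266), np.int64(145), np.int64(177), 98)
side jug 0.19 [330.4 279.9] (np.int64(318), np.int64(340), np.int64(263), np.int64(295), 651)
side lidded_bowl 0.78 [370.1 250.4] (np.int64(351), np.int64(391), np.int64(227), np.int64(267), 1335)
```

```bash
cat >> m.py <<'E'
CS={n:r.calibration(n) for n in('scene','side')}
def iou(a,b): return (a&b).sum()/(a|b).sum()
def boxmask(n,x,y,yaw,c):
    a=.095; P=np.array([[sx*a,sy*a,z] for sx in(-1,1) for sy in(-1,1) for z in(0,.018)])
    R=np.array([[np.cos(yaw),-np.sin(yaw),0],[np.sin(yaw),np.cos(yaw),0],[0,0,1]])
    p=proj(n,P@R.T+[x,y,0],c); h=cv2.convexHull(p.astype(np.float32)); m=np.zeros((420,560),np.uint8)
    cv2.fillConvexPoly(m,np.round(h*16).astype(np.int32),1,shift=4); return m>0
def loc(x,y,yaw,a,b): return x+a*np.cos(yaw)-b*np.sin(yaw), y+a*np.sin(yaw)+b*np.cos(yaw)
def caddymask(n,x,y,yaw,z0=0):
    c=CS[n]
    m=boxmask(n,x,y,yaw,c)|cylmask(n,x,y,.018,.11,.006,c)
    for a,b in((-1,1),(-1,-1),(1,-1)):
        X,Y=loc(x,y,yaw,a*.055,b*.055); m&=~cylmask(n,X,Y,.02,.081,.028,c)
    # post/grip in front of cups approx.
    return m|cylmask(n,x,y,.115,.168,.013,c)
E
python3 - <<'E'
from m import *
S=lambda n,k:np.load(f'pics/{n}_{k}_0.npy')
def fit(f,x0,st):
    return min((minimize(f,np.array(x0)+d,method='Nelder-Mead',options=dict(initial_simplex=np.array(x0)+d+np.r_[np.zeros((1,len(x0))),np.diag(st)])) for d in [np.zeros(len(x0))]),key=lambda q:q.fun)
for nm,h,rad in(('cup',.072,.028),('tall_glass',.11,.028),('coasters',.026,.047)):
    x0=ray('side',np.array(np.where(S('side',nm))).mean(1)[::-1],h/2)[:2]
    for cams in(['scene'],['side'],['scene','side']):
        q=fit(lambda p:-sum(iou(cylmask(n,*p,0,h,rad,CS[n]),S(n,nm)) for n in cams),x0,[.01,.01]); print(nm,cams,q.x.round(4),round(-q.fun/len(cams),3))
g=ray('scene',(330,280),.02); print(g)
for cams in(['scene'],['side'],['scene','side']):
  best=None
  for yaw in np.arange(0,2*np.pi,np.pi/8):
    q=fit(lambda p:-sum(iou(caddymask(n,*p),S(n,'caddy')) for n in cams),[g[0],g[1],yaw],[.01,.01,.1])
    if best is None or q.fun<best.fun: best=q
  print('caddy',cams,best.x.round(4),round(-best.fun/len(cams),3)); b=best.x
print('seat',loc(*b,.055,.055))
for n in('scene','side'):
    im=cv2.imread(f'pics/{n}0.png'); m=caddymask(n,*b).astype(np.uint8)
    cv2.drawContours(im,cv2.findContours(m,0,1)[0],-1,(0,0,255),1)
    X,Y=loc(*b,.055,.055)
    cv2.polylines(im,[proj(n,circ(X,Y,.018,.0305)).astype(int)],True,(0,255,0),1)
    cv2.imwrite(f'pics/{n}fit.png',cv2.resize(im[120:340,200:400],None,fx=3,fy=2.7))
E
```

```text
cup ['scene'] [ 0.5884 -0.167 ] 0.881
cup ['side'] [ 0.5929 -0.1553] 0.906
cup ['scene', 'side'] [ 0.5907 -0.1595] 0.884
tall_glass ['scene'] [ 0.4294 -0.1297] 0.85
tall_glass ['side'] [ 0.4356 -0.1154] 0.906
tall_glass ['scene', 'side'] [ 0.433  -0.1221] 0.869
coasters ['scene'] [ 0.3484 -0.2699] 0.377
coasters ['side'] [ 0.3527 -0.2589] 0.967
coasters ['scene', 'side'] [ 0.3527 -0.2589] 0.668
[0.53571368 0.21905841 0.02      ]
caddy ['scene'] [0.5308 0.212  2.3975] 0.933
caddy ['side'] [0.5283 0.2085 2.4018] 0.895
caddy ['scene', 'side'] [0.5296 0.2112 2.4   ] 0.9
seat (np.float64(0.45192990029629226), np.float64(0.2078372512568194))
```

```bash
python3 - <<'E'
from m import *
o=[]
for n,(x,y) in(('scene',(200,120)),('side',(235,240))):
    im=cv2.imread(f'pics/{n}0.png')[y:y+90,x:x+120]
    im=cv2.resize(im,None,fx=6,fy=6,interpolation=2)
    o.append(im[:540])
    for col,p in(((0,0,255),(.5907,-.1595)),):
        for z,rad in((0,.028),(.072,.028)):
            q=(proj(n,circ(*p,z,rad))-[x,y]+.5)*6
            cv2.polylines(im,[q.astype(int)],True,col,1)
    cv2.imwrite(f'pics/{n}z.png',im)
E
```

```text
(no output)
```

View pics/scenez.png

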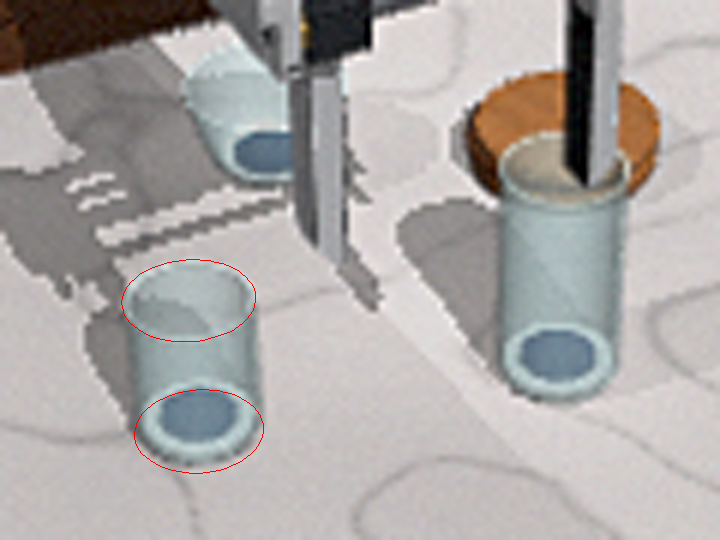

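View pics/sidez.png

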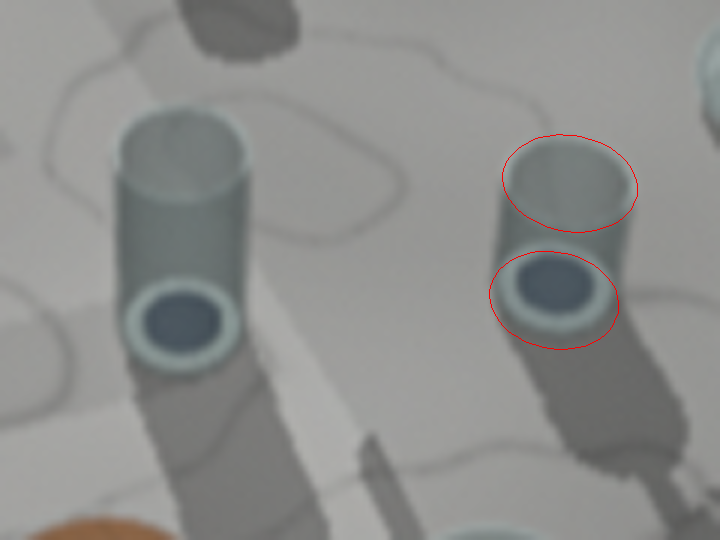

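View pics/scenefit.png

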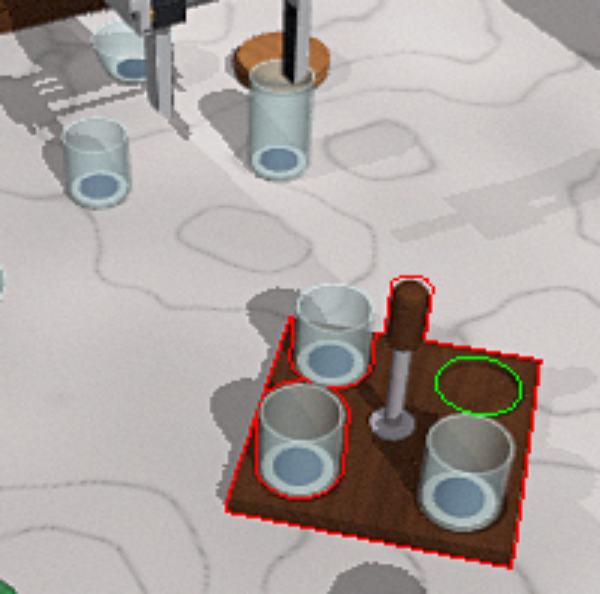

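View pics/sidefit.png

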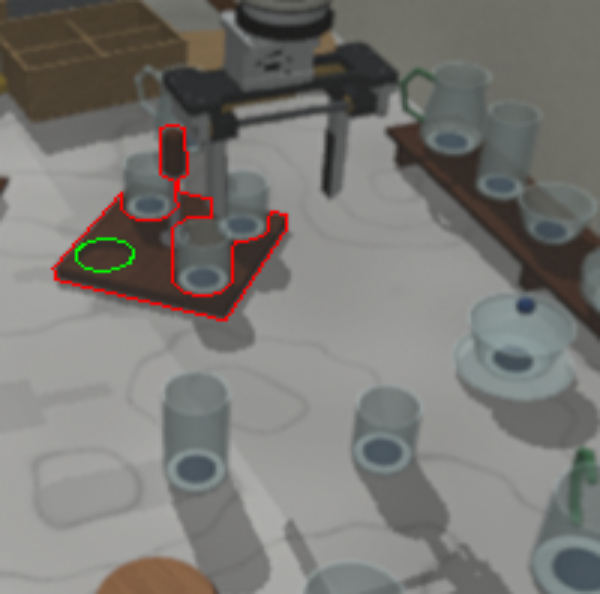

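arm_command(increments=[94,4,-14,-3,0,0,0.12,94,4,-14,-3,0,0,0.12,94,4,-14,-3,0,0,0.12,94,4,-14,-3,0,0,0.12,94,4,-14,-3,0,0,0.12,94,4,-14,-3,0,0,0.12,94,4,-14,-3,0,0,0.12,94,4,-14,-3,0,0,0.12,94,4,-14,-3,0,0,0.12,94,4,-14,-3,0,0,0.12,94,4,-14,-3,0,0,0.12,94,0,0,0,0,0,0.12], squeeze=15)

```text
time: 2.25
tcp_pos: [0.5958, -0.16, 0.1714]
orientation: [3.139, -0.002, 3.069]
force: [-0.4, -0.3, 0.0]
finger_gap: 0.998
```

```bash
cat >> m.py <<'E'
from scipy.spatial.transform import Rotation as Ro
def wcam():
    s=r.read_state(); c=dict(r.calibration('wrist')); T=np.eye(4); T[:3,:3]=Ro.from_euler('xyz',s['orientation']).as_matrix(); T[:3,3]=s['tcp_pos']
    W=np.linalg.inv(T@c['tool_from_camera']); c['rvec']=cv2.Rodrigues(W[:3,:3])[0].ravel(); c['tvec']=W[:3,3]; return c,s
E
python3 - <<'E'
from m import *
c,s=wcam(); print(s['time'],s['tcp_pos'],s['orientation'],s['q'])
im=snap('wrist','w1.png')
for z in(0,.072): cv2.polylines(im,[proj('wrist',circ(.5907,-.1595,z,.028),c).astype(int)],True,(0,0,255),1)
cv2.imwrite('pics/w1o.png',im)
print('bowl',ray('side',(318,352),0),ray('side',(398,330),0))
E
```

```text
2.25 [ 0.59578718 -0.16002839  0.17137894] [ 3.13888546e+00 -1.77246053e-03  3.06883443e+00] [-0.3554857   0.24646274  1.25536968  0.00211062  1.6422174  -1.85337338]
bowl [ 0.48765383 -0.3180431   0.        ] [ 0.69117113 -0.33344263  0.        ]
```

View pics/w1o.png

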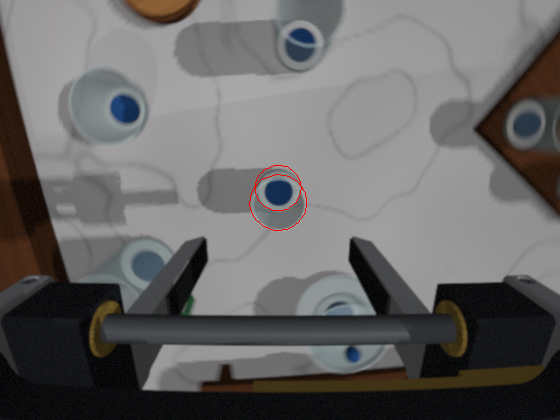

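The wrist view at (278,200) confirms the fit: the projected rim and foot sit on the actual cup. I'll descend now.

arm_command(increments=[94,-3,0,-10,0,0,0.07,94,-2,0,-15,0,0,0,94,0,0,-15,0,0,0,94,0,0,-15,0,0,0,94,0,0,-15,0,0,0,94,0,0,-15,0,0,0,94,0,0,-12,0,0,0,94,0,0,-10,0,0,0,94,0,0,0,0,0,0])

```text
time: 3.05
tcp_pos: [0.5917, -0.1576, 0.0628]
orientation: [3.138, 0.004, 3.127]
force: [0.1, 0.6, -0.3]
finger_gap: 0.998
```

arm_command(increments=[94,-1,-2,-12,0,0,0.01,94,0,-1,-12,0,0,0,94,0,0,-9,0,0,0,94,0,0,-2,0,0,0])

```text
time: 3.38
tcp_pos: [0.592, -0.1612, 0.0269]
orientation: [3.14, 0.008, 3.137]
force: [-0.8, 0.7, 0.2]
finger_gap: 1.003
```

```bash
python3 - <<'E'
from m import *
c,s=wcam(); print(s['time'],s['tcp_pos'],s['orientation'])
im=snap('wrist','w2.png')
for z in(0,.072): cv2.polylines(im,[proj('wrist',circ(.5907,-.1595,z,.028),c).astype(int)],True,(0,0,255),1)
cv2.imwrite('pics/w2o.png',im)
E
```

```text
3.3833 [ 0.59200767 -0.16118443  0.02687471] [3.13991124 0.00808118 3.13674661]
```

View pics/w2o.png

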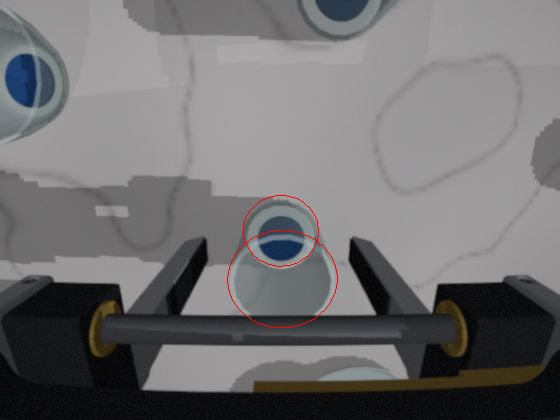

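arm_command(increments=[50,0,0,2,0,-0.006,0,50,0,0,0,0,0,0,50,0,0,0,0,0,0,50,0,0,0,0,0,0,50,0,0,0,0,0,0,50,0,0,0,0,0,0,50,0,0,0,0,0,0], squeeze=15)

```text
time: 4.02
tcp_pos: [0.5939, -0.1618, 0.032]
orientation: [3.141, 0.02, 3.136]
force: [0.5, 0.1, -0.6]
finger_gap: 0.606
```

arm_command(increments=[50,0,0,0,0,0,0,50,0,0,0,0,0,0,50,0,0,0,0,0,0,50,0,0,10,0,0.01,0,50,0,0,15,0,0.01,0,50,0,0,20,0,0,0,50,0,0,0,0,0,0], squeeze=20)

```text
time: 4.6
tcp_pos: [0.5918, -0.1612, 0.0758]
orientation: [3.14, -0.007, 3.136]
force: [-0.1, 0.7, 0.5]
finger_gap: 0.6
```

```bash
python3 - <<'E'
from m import *
c,s=wcam(); print(s)
im=snap('wrist','w3.png'); im=snap('scene','s3.png')
E
```

```text
{'time': 4.6, 'q': array([-3.57944290e-01,  2.89214228e-01,  1.39479686e+00, -5.62534706e-04,
        1.46473053e+00, -1.92332520e+00]), 'joint_velocities': array([-2.10329055e-04,  3.93364255e-02,  5.35413322e-02,  1.22759561e-03,
       -3.30376052e-02,  9.91546208e-05]), 'effort': array([ 1.61958156e-03, -3.73248947e+01, -2.54974937e+01, -4.49412537e-02,
        6.11650553e-01,  5.73789555e-03]), 'tcp_pos': array([ 0.59182146, -0.16115466,  0.07580701]), 'orientation': array([ 3.13964885, -0.00690231,  3.13624549]), 'force': array([-0.08937111,  0.66516832,  0.49050745]), 'torque': array([ 0.04125375, -0.07220296,  0.02152469]), 'finger_gap': 0.59983086288165}
```

View pics/w3.png

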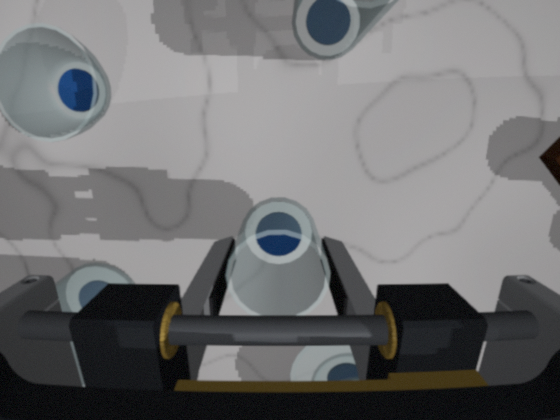

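View pics/s3.png

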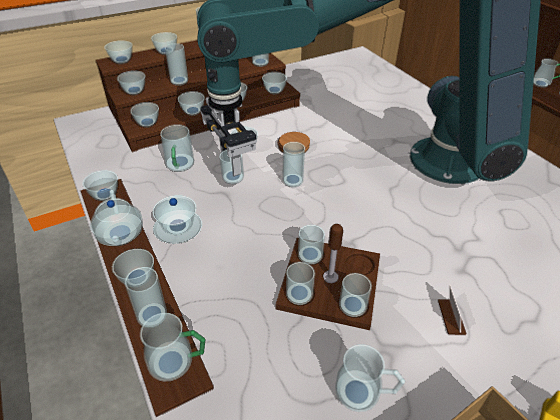

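```bash
python3 - <<'E'
from m import *
im=cv2.imread('pics/w3.png')
cv2.imwrite('pics/w3z.png',cv2.resize(im[180:330,200:360],None,fx=4,fy=4,interpolation=2))
c,s=wcam()
# cup center x,y world, foot z fit from hand picks
def res(p):
    x,y,zf=p; a=proj('wrist',circ(x,y,zf+.072,.028),c); b=proj('wrist',circ(x,y,zf,.028),c)
    return np.array([a[:,0].min()-229,a[:,0].max()-329,a[:,1].min()-231,a[:,1].max()-316,b[:,0].min()-244,b[:,0].max()-316,b[:,1].min()-197])
from scipy.optimize import least_squares
q=least_squares(res,[.591,-.16,.045],x_scale=.01,diff_step=1e-3);print(q.x,res(q.x).round(1),q.x-s['tcp_pos'])
E
```

```text
[ 0.59372738 -0.1601222   0.02906715] [ 1.4  0.2 -2.7  1.7  0.  -2.3  1.6] [ 0.00410315  0.00025905 -0.04266835]
```

arm_command(increments=[50,0,0,25,0,-0.007,0,50,0,0,25,0,0,0,50,0,0,25,0,0,0,50,0,0,20,0,0,0,50,0,0,0,0,0,0])

```text
time: 5.12
tcp_pos: [0.5833, -0.1581, 0.1578]
orientation: [3.13, -0.024, 3.136]
force: [1.3, -0.4, 0.8]
finger_gap: 0.6
```

View pics/w3z.png

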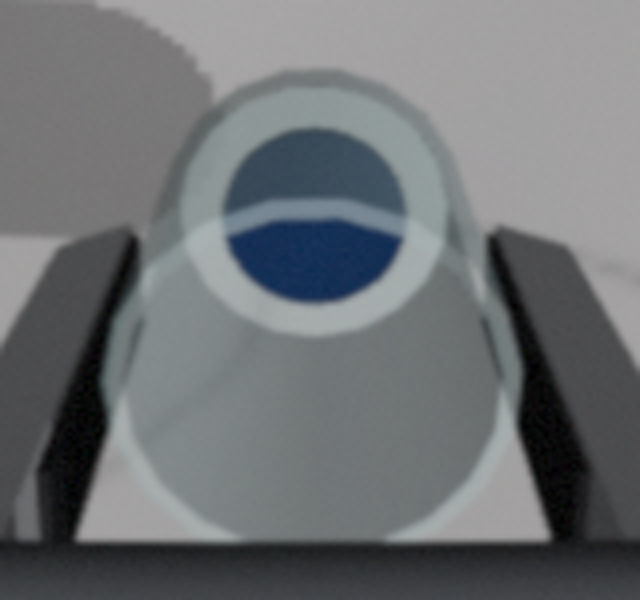

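arm_command(increments=[50,0,0,0,0,0,0])

```text
time: 5.2
tcp_pos: [0.583, -0.158, 0.1565]
orientation: [3.13, -0.025, 3.136]
force: [0.2, 0.2, -1.0]
finger_gap: 0.6
```

arm_command(increments=[50,0,0,5,0.01,-0.024,0])

```text
time: 5.28
tcp_pos: [0.5826, -0.1572, 0.1585]
orientation: [3.118, -0.004, 3.137]
force: [-0.4, -0.7, -2.0]
finger_gap: 0.605
```

arm_command(increments=[50,0,0,0,0,0,0])

```text
time: 5.37
tcp_pos: [0.5819, -0.1574, 0.1577]
orientation: [3.117, -0.004, 3.137]
force: [-0.3, 0.0, 0.3]
finger_gap: 0.604
```

arm_command(increments=[50,0,0,5,-0.024,-0.004,0,50,0,0,0,0,0,0])

```text
time: 5.53
tcp_pos: [0.5801, -0.1574, 0.1595]
orientation: [3.141, -0.005, 3.135]
force: [0.2, 0.4, -1.0]
finger_gap: 0.604
```

```bash
python3 - <<'E'
from m import *
c,s=wcam(); im=snap('wrist','w4.png'); print(s['tcp_pos'],s['orientation'],s['joint_velocities'].round(3))
for zf,col in((-.031,(0,0,255)),(-.041,(0,255,0))):
  for z in(0,.072):
    X=s['tcp_pos']; cv2.polylines(im,[proj('wrist',circ(X[0],X[1],X[2]+zf+z,.028),c).astype(int)],True,col,1)
cv2.imwrite('pics/w4o.png',cv2.resize(im[180:330,200:360],None,fx=4,fy=4,interpolation=2))
E
```

```text
[ 0.58007407 -0.15743936  0.15946099] [ 3.1406626  -0.00504987  3.13517911] [-0.02   0.029  0.042  0.002 -0.013 -0.008]
```

View pics/w4o.png

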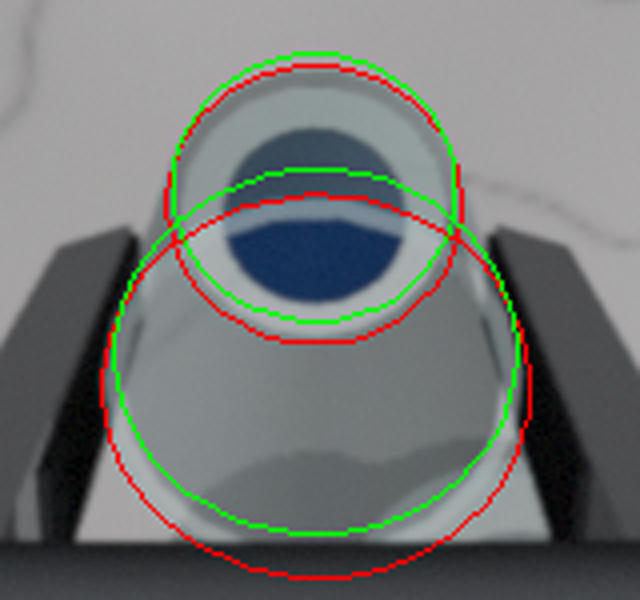

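arm_command(increments=[50,-5,10,3,0,-0.005,0.005,50,-10,20,3,0,0,0,50,-14,27,3,0,0,0,50,-14,30,3,0,0,0,50,-14,30,3,0,0,0,50,-14,30,3,0,0,0,50,-14,30,3,0,0,0,50,-14,30,3,0,0,0,50,-14,30,3,0,0,0,50,-12,20,0,0,0,0,50,-5,10,0,0,0,0,50,0,0,0,0,0,0])

```text
time: 6.58
tcp_pos: [0.4339, 0.126, 0.1824]
orientation: [3.133, -0.007, -3.14]
force: [0.4, 0.3, 0.3]
finger_gap: 0.602
```

```bash
python3 - <<'E'
from m import *
c,s=wcam(); im=snap('wrist','w5.png'); print(s['tcp_pos'],s['orientation'],s['joint_velocities'].round(3)); np.savez('pics/w5.npz',rvec=c['rvec'],tvec=c['tvec'])
b=[.5296,.2112,2.4]
for a in((-1,1),(-1,-1),(1,-1),(1,1)):
    X,Y=loc(*b,a[0]*.055,a[1]*.055); print(a,X,Y)
    for z,rad in (((.018,.0305),) if a==(1,1) else ((.009,.028),(.081,.028))):
        cv2.polylines(im,[proj('wrist',circ(X,Y,z,rad),c).astype(int)],True,(0,0,255),1)
P=[[*loc(*b,x*.095,y*.095),.018] for x,y in((-1,-1),(-1,1),(1,1),(1,-1))]
cv2.polylines(im,[proj('wrist',P,c).astype(int)],True,(0,255,0),1)
cv2.imwrite('pics/w5o.png',im)
E
```

```text
[0.43388509 0.1259835  0.18239655] [ 3.13265463 -0.00676137 -3.13963274] [ 0.023 -0.025  0.019 -0.019 -0.005 -0.007]
(-1, 1) 0.5330061794244552 0.1334928707149182
(-1, -1) 0.6073071292850818 0.21460617942445517
(1, -1) 0.5261938205755448 0.28890712928508183
(1, 1) 0.4518928707149181 0.20779382057554482
```

View pics/w5o.png

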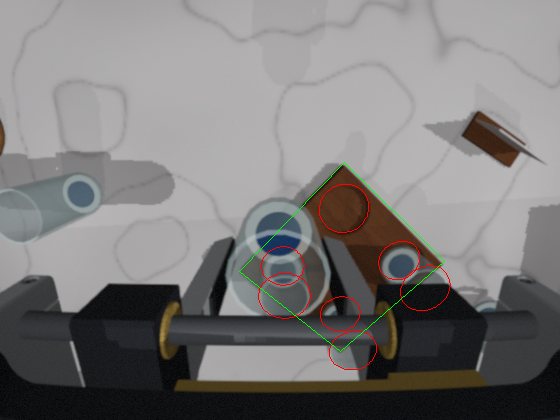

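```bash
python3 - <<'E'
import cv2
im=cv2.imread('pics/w5.png')
a=cv2.resize(im[150:300,295:455],None,fx=4,fy=4,interpolation=2)
o=cv2.imread('pics/w5o.png');cv2.imwrite('pics/w5a.png',cv2.convertScaleAbs(a,alpha=1.5,beta=10))
cv2.imwrite('pics/w5b.png',cv2.resize(o[150:300,295:455],None,fx=4,fy=4,interpolation=2))
E
```

```text
(no output)
```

View pics/w5a.png

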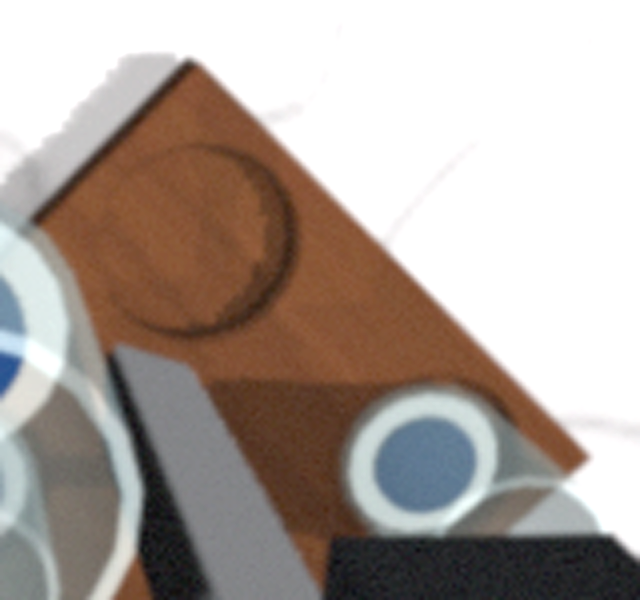

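View pics/w5b.png

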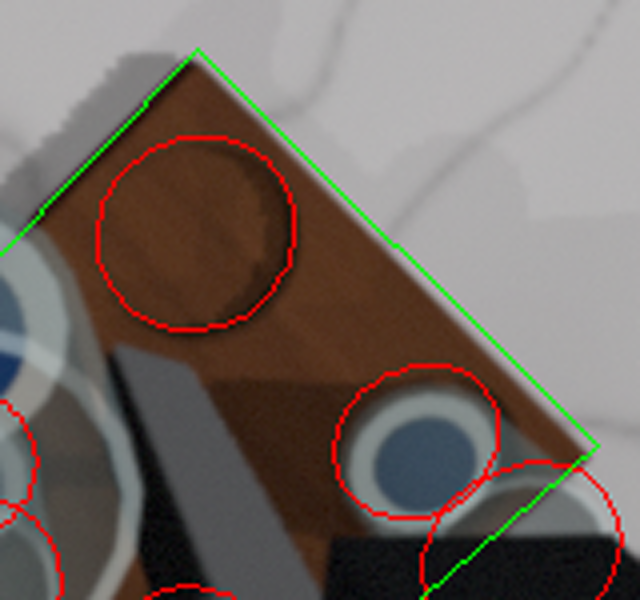

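arm_command(increments=[50,3,12,0,-0.009,-0.007,0,50,4,18,0,0,0,0,50,4,18,0,0,0,0,50,4,18,0,0,0,0,50,4,12,0,0,0,0,50,0,5,-10,0,0,0,50,0,0,-20,0,0,0,50,0,0,-20,0,0,0,50,0,0,-15,0,0,0,50,0,0,-10,0,0,0,50,0,0,0,0,0,0])

```text
time: 7.55
tcp_pos: [0.456, 0.2036, 0.101]
orientation: [-3.134, 0.002, 3.134]
force: [-0.0, -0.3, -0.6]
finger_gap: 0.605
```

arm_command(increments=[50,-2,4,-14,0.008,0.002,0.005,50,-1,2,-14,0,0,0,50,0,0,-10,0,0,0,50,0,0,-5,0,0,0,50,0,0,0,0,0,0])

```text
time: 7.97
tcp_pos: [0.4543, 0.2073, 0.0569]
orientation: [-3.141, 0.002, 3.136]
force: [-0.5, 0.7, -0.5]
finger_gap: 0.6
```

arm_command(increments=[50,-1,2,-1,0,0,0,50,0,0,0,0,0,0])

```text
time: 8.13
tcp_pos: [0.454, 0.2091, 0.0568]
orientation: [-3.141, 0.003, 3.136]
force: [-0.6, -0.1, -0.2]
finger_gap: 0.601
```

```bash
python3 - <<'E'
from m import *
c,s=wcam(); im=snap('wrist','w6.png'); print(s['time'],s['tcp_pos'],s['orientation'])
cv2.imwrite('pics/w6z.png',cv2.convertScaleAbs(cv2.resize(im[160:310,190:370],None,fx=4.4,fy=4,interpolation=2),alpha=1.6,beta=10))
for n,(x,y) in(('scene',(280,190)),('side',(200,150))):
    i=snap(n,n+'6.png'); cv2.imwrite(f'pics/{n}6z.png',cv2.convertScaleAbs(cv2.resize(i[y:y+100,x:x+130],None,fx=6,fy=6,interpolation=2),alpha=1.4,beta=10))
E
```

```text
8.1333 [0.45395577 0.20913013 0.05675964] [-3.14107908e+00  2.72687016e-03  3.13573992e+00]
```

View pics/w6z.png

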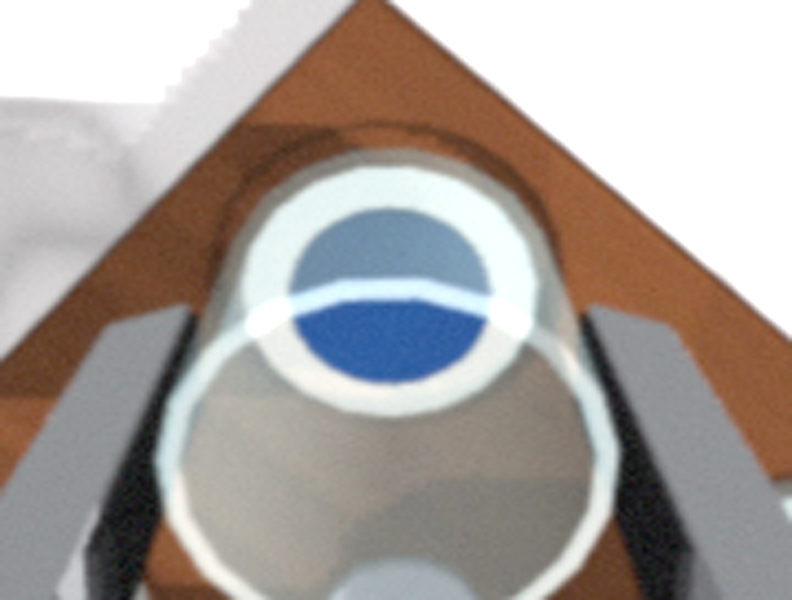

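View pics/scene6z.png

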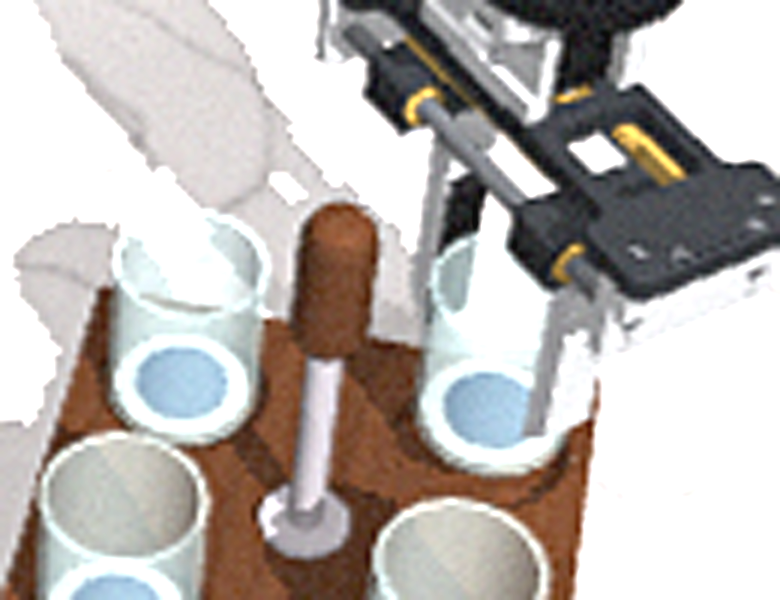

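View pics/side6z.png

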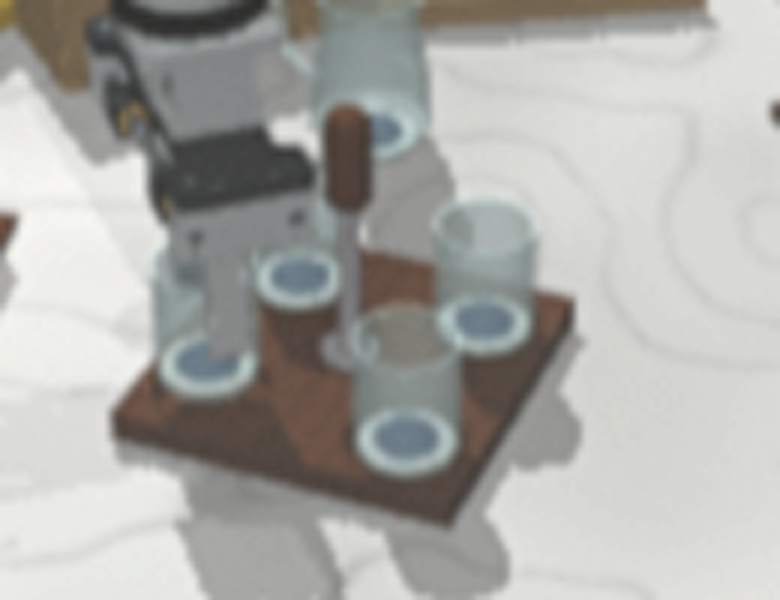

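```bash
python3 - <<'E'
from m import *
c,s=wcam(); im=cv2.imread('pics/w6.png'); X=s['tcp_pos']
im=cv2.convertScaleAbs(cv2.resize(im[160:310,190:370],None,fx=4.4,fy=4,interpolation=2),alpha=1.6,beta=10)
def d(x,y,z,rad,col): 
    p=(proj('wrist',circ(x,y,z,rad),c)-[190,160]+.5)*[4.4,4]; cv2.polylines(im,[p.astype(int)],True,col,1); print(p.min(0).round(),p.max(0).round())
d(.4537,.209,.018,.0305,(0,0,255))
d(X[0]+.001,X[1],X[2]-.031,.028,(0,255,0))
d(X[0]+.001,X[1],X[2]+.041,.028,(0,255,0))
cv2.imwrite('pics/w6o.png',im)
E
```

```text
[222. 120.] [563. 413.]
[231. 152.] [555. 428.]
[160. 288.] [629. 667.]
```

View pics/w6o.png

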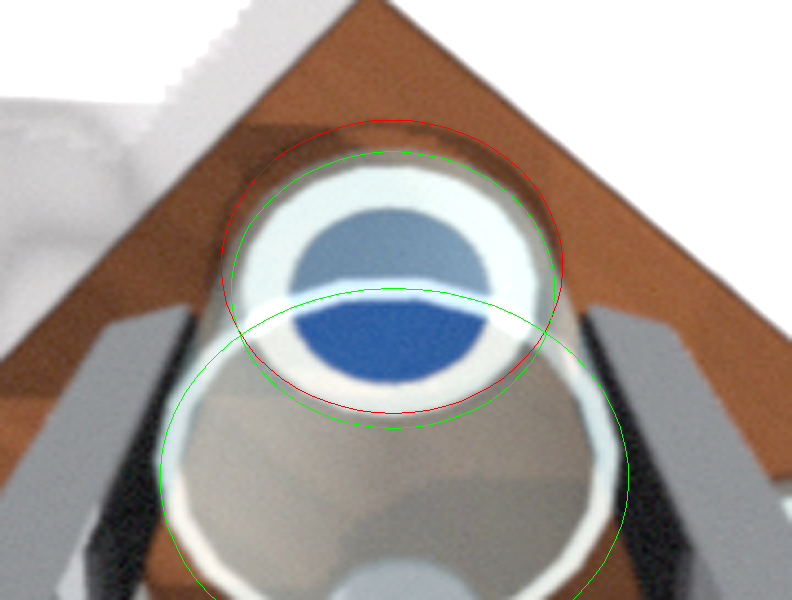

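arm_command(increments=[50,0,0,-4,0,0.003,0,50,0,0,-3,0,0,0,50,0,0,0,0,0,0])

```text
time: 8.53
tcp_pos: [0.4555, 0.2095, 0.0512]
orientation: [3.141, 0.004, 3.136]
force: [0.9, -1.1, -0.6]
finger_gap: 0.602
```

arm_command(increments=[50,-2,0,-2,0,0.003,0,50,0,0,0,0,0,0])

```text
time: 8.7
tcp_pos: [0.4532, 0.2095, 0.0489]
orientation: [3.141, 0.0, 3.136]
force: [0.6, -0.1, -0.4]
finger_gap: 0.607
```

arm_command(increments=[50,0,0,-3,0,0,0,50,0,0,-2,0,0,0,50,0,0,0,0,0,0])

```text
time: 8.95
tcp_pos: [0.4531, 0.2095, 0.0433]
orientation: [3.141, 0.0, 3.136]
force: [-0.1, -0.6, -1.4]
finger_gap: 0.606
```

arm_command(increments=[50,0,0,-2,0,0,0,50,0,0,0,0,0,0])

```text
time: 9.12
tcp_pos: [0.4535, 0.2096, 0.0417]
orientation: [3.141, 0.001, 3.136]
force: [-0.3, -0.4, 0.3]
finger_gap: 0.604
```

```bash
python3 - <<'E'
from m import *
s=r.read_state();print(s['force'],s['torque'])
i=snap('wrist','w7.png'); cv2.imwrite('pics/w7z.png',cv2.convertScaleAbs(cv2.resize(i[160:310,190:370],None,fx=4.4,fy=4,interpolation=2),alpha=1.6,beta=10))
for n,(x,y) in(('scene',(280,190)),('side',(200,150))):
    i=snap(n,n+'7.png'); cv2.imwrite(f'pics/{n}7z.png',cv2.convertScaleAbs(cv2.resize(i[y:y+100,x:x+130],None,fx=6,fy=6,interpolation=2),alpha=1.1))
E
```

```text
[-0.27931337 -0.41068421  0.28543914] [0.06480705 0.08248483 0.04799899]
```

View pics/w7z.png

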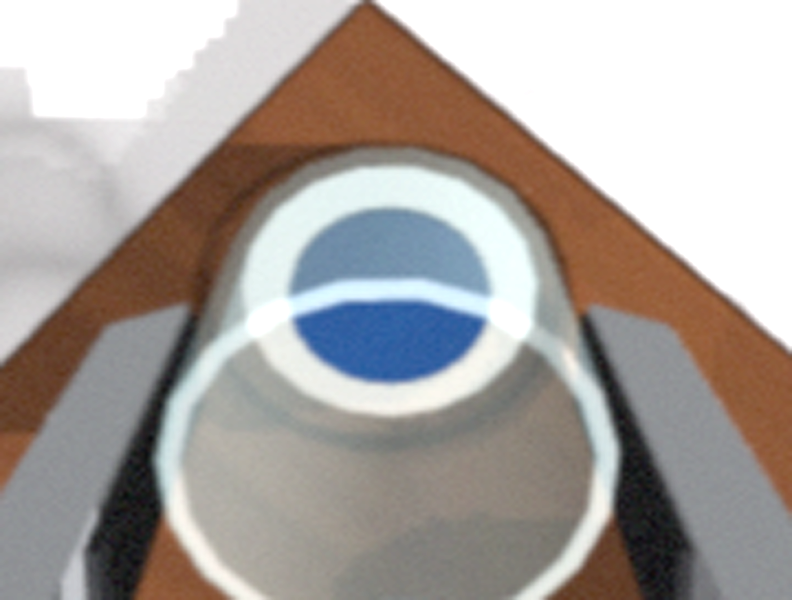

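View pics/scene7z.png

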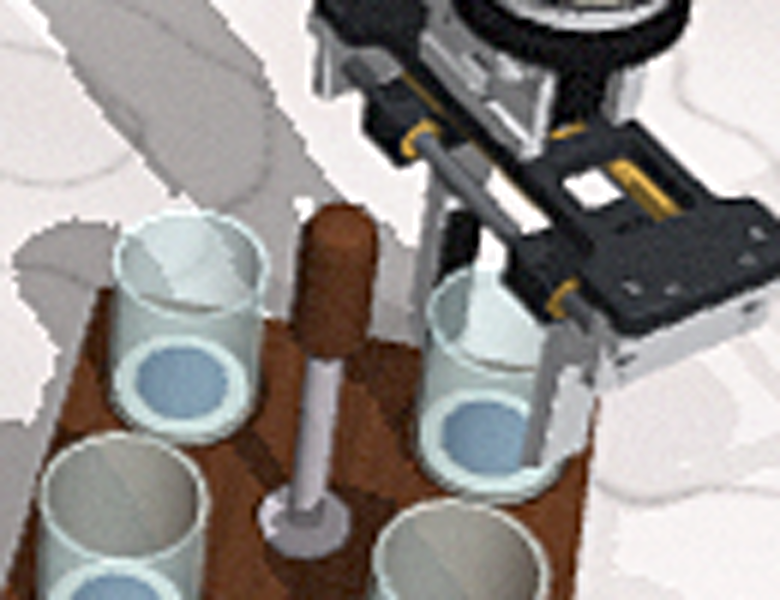

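The wrist view shows the well's rim running concentric around the cup's foot, so the cup is in the opening. I'll keep lowering until it touches.

arm_command(increments=[50,0,0,-2,0,0,0,50,0,0,0,0,0,0])

```text
time: 9.43
tcp_pos: [0.4541, 0.2098, 0.0415]
orientation: [3.14, 0.003, 3.136]
force: [-0.3, 0.6, -0.1]
finger_gap: 0.602
```

arm_command(increments=[50,0,0,-2,0,0,0,50,0,0,0,0,0,0])

```text
time: 9.6
tcp_pos: [0.4549, 0.2101, 0.041]
orientation: [3.14, 0.005, 3.136]
force: [0.2, -0.5, -0.3]
finger_gap: 0.599
```

arm_command(increments=[50,-1,-1,-3,0,0.005,0,50,0,0,0,0,0,0])

```text
time: 9.77
tcp_pos: [0.4555, 0.2107, 0.0412]
orientation: [3.136, 0.004, 3.137]
force: [0.1, 0.2, -0.7]
finger_gap: 0.603
```

Downward motion has stopped at TCP z = 0.041, which puts the foot at 0.009, the well floor. The cup is seated, so I'll release it.

arm_command(increments=[62,0,0,0,0,0,0,68,0,0,0,0,0,0,74,0,0,0,0,0,0,74,0,0,0,0,0,0])

```text
time: 10.1
tcp_pos: [0.4552, 0.2105, 0.0396]
orientation: [3.136, 0.003, 3.137]
force: [-0.3, -0.8, 0.2]
finger_gap: 0.784
```

```bash
python3 - <<'E'
from m import *
s=r.read_state();print(s['force'],s['torque'],s['tcp_pos'],s['orientation'])
i=snap('wrist','w8.png'); cv2.imwrite('pics/w8z.png',cv2.convertScaleAbs(cv2.resize(i[160:310,190:370],None,fx=4.4,fy=4,interpolation=2),alpha=1.6,beta=10))
for n,(x,y) in(('scene',(280,190)),('side',(200,150))):
    i=snap(n,n+'8.png'); cv2.imwrite(f'pics/{n}8z.png',cv2.convertScaleAbs(cv2.resize(i[y:y+100,x:x+130],None,fx=6,fy=6,interpolation=2),alpha=1.1))
E
```

```text
[-0.33984837 -0.80884477  0.24192741] [ 0.0623376  -0.0380525  -0.01351841] [0.45515643 0.21048966 0.03962672] [3.13642621e+00 3.08673498e-03 3.13654464e+00]
```

View pics/w8z.png

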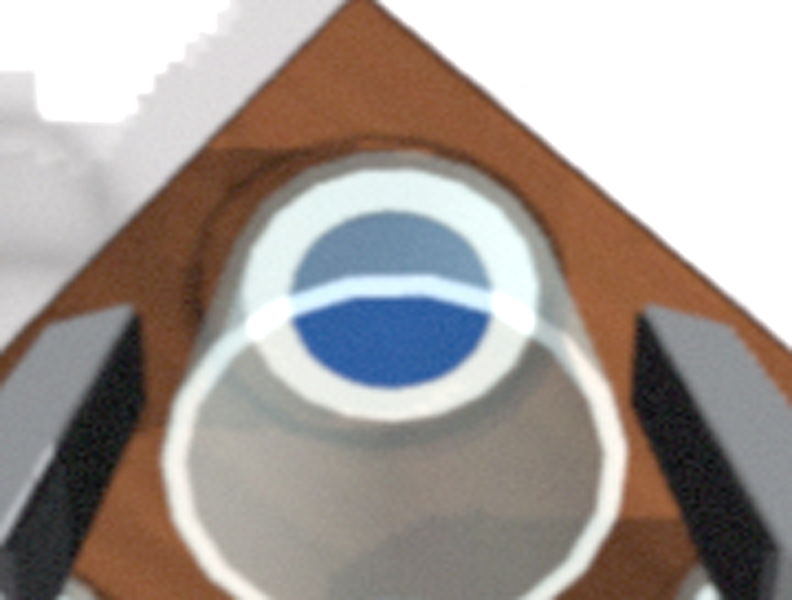

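View pics/side8z.png

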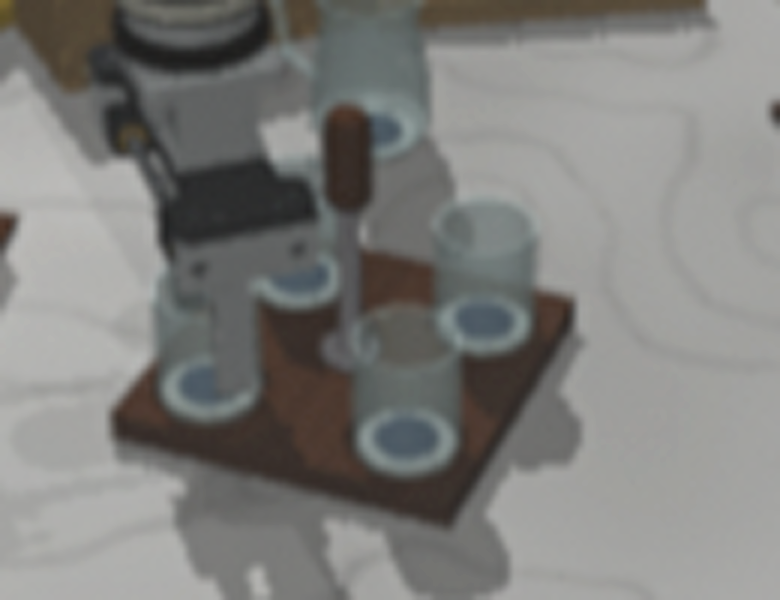

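arm_command(increments=[74,0,0,12,0,0,0,74,0,0,16,0,0,0,74,0,0,20,0,0,0,74,0,0,25,0,0,0,74,0,0,30,0,0,0,74,-5,0,30,0,0,0,74,-10,0,30,0,0,0,94,-10,0,20,0,0,0,94,0,0,0,0,0,0])

```text
time: 11.0
tcp_pos: [0.4253, 0.2088, 0.2342]
orientation: [3.138, -0.001, 3.136]
force: [1.3, -0.4, -0.5]
finger_gap: 0.891
```

```bash
python3 - <<'E'
from m import *
c,s=wcam();print(s['time'],s['tcp_pos'],s['orientation'],s['joint_velocities'].round(3)); X=s['tcp_pos']
i=snap('wrist','w9.png'); cv2.imwrite('pics/w9z.png',i)
for n,(x,y) in(('scene',(270,200)),('side',(200,150))):
    i=snap(n,n+'9.png'); cv2.imwrite(f'pics/{n}9z.png',cv2.convertScaleAbs(cv2.resize(i[y:y+130,x:x+130],None,fx=4.6,fy=4.6,interpolation=2),alpha=1.1))
E
```

```text
11.0 [0.42527022 0.20881144 0.23418678] [ 3.13757860e+00 -7.07121042e-04  3.13575199e+00] [-0.009  0.012 -0.002 -0.008 -0.036 -0.006]
```

View pics/w9z.png

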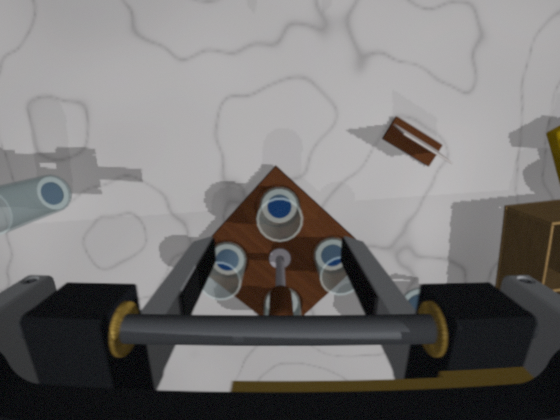

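View pics/scene9z.png

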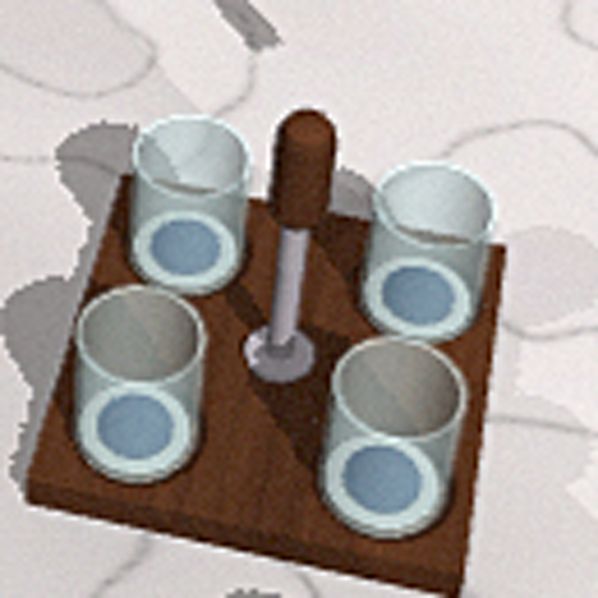

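View pics/side9z.png

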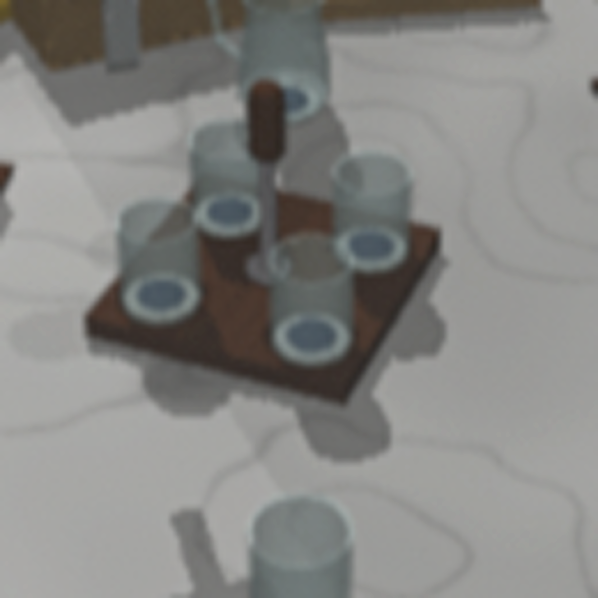

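arm_command(increments=[94,8,0,0,-0.004,0,0,94,15,0,0,0,0,0,94,20,1,0,0,0,0,94,20,1,0,0,0,0,94,20,1,0,0,0,0,94,15,0,0,0,0,0,94,8,0,0,0,0,0,94,0,0,0,0,0,0])

```text
time: 11.82
tcp_pos: [0.5332, 0.2078, 0.2055]
orientation: [-3.126, -0.041, 3.134]
force: [-0.2, 0.2, 0.3]
finger_gap: 1.002
```

```bash
python3 - <<'E'
from m import *
c,s=wcam();print(s['time'],s['tcp_pos'],s['orientation'],s['joint_velocities'].round(3))
im=snap('wrist','w10.png')
for p,col in(((.531,.212),(0,0,255)),((.5296,.2112),(0,255,0))):
  for z,rad in((.161,.013),(.018,.015)): cv2.polylines(im,[proj('wrist',circ(*p,z,rad),c).astype(int)],True,col,1)
cv2.imwrite('pics/w10o.png',im)
E
```

```text
11.8167 [0.53318593 0.20775041 0.20546562] [-3.12593463 -0.0412751   3.13356759] [-0.004  0.039  0.025  0.001  0.008 -0.   ]
```

View pics/w10o.png

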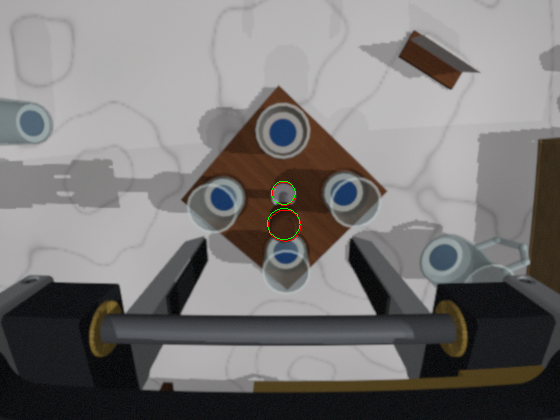

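arm_command(increments=[94,0,2,0,0.015,-0.041,0.008,94,0,0,0,0,0,0,94,0,0,0,0,0,0])

```text
time: 12.12
tcp_pos: [0.5303, 0.2093, 0.2013]
orientation: [-3.139, -0.008, -3.141]
force: [-0.1, -0.3, -0.8]
finger_gap: 1.002
```

```bash
python3 - <<'E'
from m import *
c,s=wcam();print(s['time'],s['tcp_pos'],s['orientation'],s['joint_velocities'].round(3))
im=snap('wrist','w11.png')
x,y,f=220,130,5
im=cv2.convertScaleAbs(cv2.resize(im[y:y+120,x:x+130],None,fx=f,fy=f,interpolation=2),alpha=1.5,beta=10)
for p,col in(((.531,.212),(0,0,255)),((.5296,.2112),(0,255,0))):
  for z,rad in((.161,.013),(.121,.013),(.018,.015)): cv2.polylines(im,[((proj('wrist',circ(*p,z,rad),c)-[x,y]+.5)*f).astype(int)],True,col,1)
cv2.imwrite('pics/w11o.png',im)
E
```

```text
12.1167 [0.53026784 0.2092738  0.20134704] [-3.13913868 -0.00825512 -3.14113568] [ 0.005 -0.02   0.027  0.004  0.004 -0.001]
```

View pics/w11o.png

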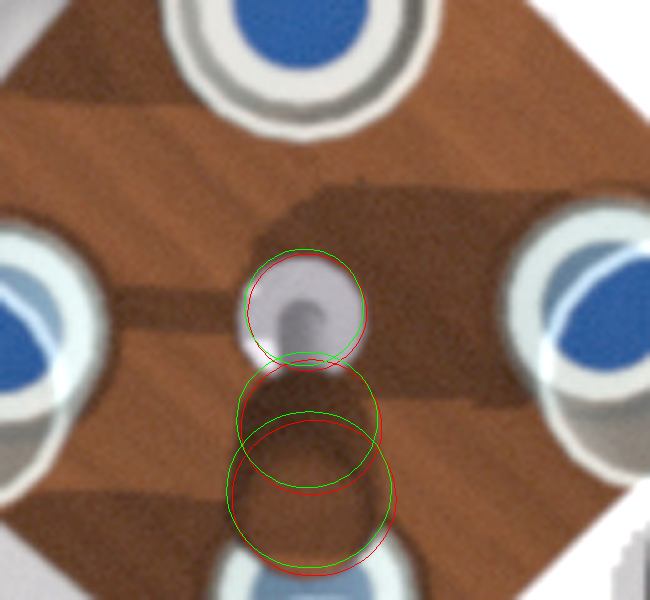

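arm_command(increments=[94,0,1,-10,0.002,-0.008,0,94,0,1,-15,0,0,0,94,0,0,-15,0,0,0,94,0,0,-8,0,0,0,94,0,0,0,0,0,0])

```text
time: 12.58
tcp_pos: [0.5296, 0.212, 0.155]
orientation: [3.141, 0.003, -3.14]
force: [0.8, -0.9, -0.4]
finger_gap: 1.005
```

arm_command(increments=[94,1,-1,-10,0,0.003,0,94,0,0,-10,0,0,0,94,0,0,-8,0,0,0,94,0,0,0,0,0,0])

```text
time: 12.92
tcp_pos: [0.5313, 0.2112, 0.1264]
orientation: [3.141, 0.002, -3.14]
force: [-0.6, -0.1, -0.7]
finger_gap: 0.999
```

arm_command(increments=[60,0,0,-4,0,0.002,0,40,0,0,0,0,0,0,32,0,0,0,0,0,0,32,0,0,0,0,0,0], squeeze=15)

```text
time: 13.25
tcp_pos: [0.5315, 0.2112, 0.122]
orientation: [3.141, -0.0, -3.14]
force: [-0.5, 0.4, -0.5]
finger_gap: 0.753
```

```bash
python3 - <<'E'
from m import *
c,s=wcam();print(s['time'],s['tcp_pos'],s['orientation'],s['finger_gap'])
im=snap('wrist','w12.png')
E
```

```text
13.25 [0.53148136 0.21115015 0.12199499] [ 3.14066766e+00 -2.39044212e-04 -3.14025531e+00] 0.7532153219158789
```

View pics/w12.png

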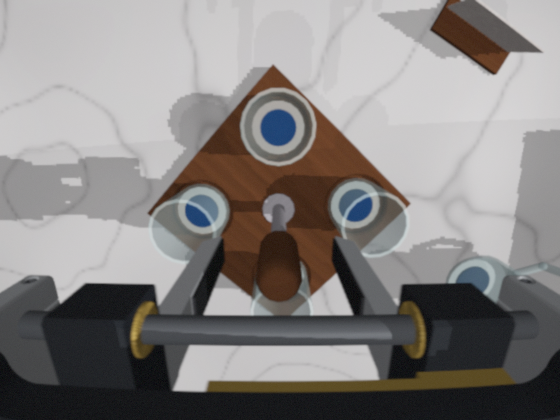

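The grip at (279,265) is centred between the fingers, which sit at columns 222 and 336. I'll finish closing.

arm_command(increments=[32,0,0,0,0,0,0,32,0,0,0,0,0,0,30,0,0,0,0,0,0,20,0,0,0,0,0,0,20,0,0,0,0,0,0,20,0,0,0,0,0,0])

```text
time: 13.8
tcp_pos: [0.5325, 0.2115, 0.124]
orientation: [3.14, 0.003, -3.14]
force: [-0.5, 0.4, 0.7]
finger_gap: 0.281
```

arm_command(increments=[10,0,0,0,0,0,0,10,0,0,0,0,0,0,10,0,0,0,0,0,0], squeeze=50)

```text
time: 14.05
tcp_pos: [0.5325, 0.2115, 0.124]
orientation: [3.14, 0.003, -3.14]
force: [0.6, 1.0, 0.0]
finger_gap: 0.269
```

arm_command(increments=[10,0,0,4,0,0,0,10,0,0,5,0,0,0,10,0,0,5,0,0,0,10,0,0,0,0,0,0])

```text
time: 14.38
tcp_pos: [0.5291, 0.2106, 0.1335]
orientation: [-3.14, -0.008, -3.14]
force: [0.2, 0.1, -5.5]
finger_gap: 0.27
```

```bash
python3 - <<'E'
from m import *
c,s=wcam();print(s['time'],s['tcp_pos'],s['orientation'],s['force'],s['torque'],s['finger_gap'])
snap('side','side13.png')
i=snap('scene','scene13.png');cv2.imwrite('pics/s13z.png',cv2.resize(i[180:350,260:420],None,fx=3.5,fy=3.5,interpolation=2))
E
```

```text
14.3833 [0.52909176 0.21057818 0.13345313] [-3.14036261 -0.00775256 -3.14010283] [ 0.18106259  0.07694218 -5.47539055] [ 0.1227112  -0.20340105  0.0280302 ] 0.2699452004202792
```

View pics/s13z.png

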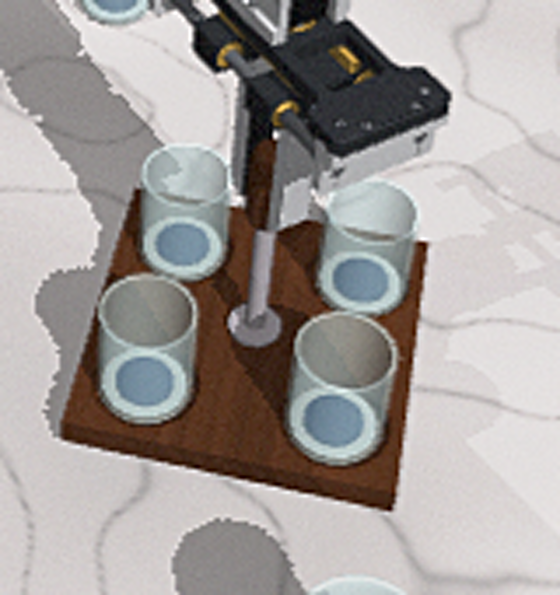

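arm_command(increments=[10,1,0,6,0,-0.008,0,10,1,0,8,0,-0.001,0,10,1,0,8,0,-0.001,0,10,1,0,6,0,0,0,10,0,0,0,0,0,0])

```text
time: 14.9
tcp_pos: [0.5323, 0.2102, 0.1621]
orientation: [-3.139, -0.0, -3.14]
force: [0.7, -0.6, -5.5]
finger_gap: 0.27
```

arm_command(increments=[10,0,1,6,0.003,0,0,10,0,0,8,0,-0.001,0,10,0,0,8,0,-0.001,0,10,1,0,8,0,-0.001,0,10,0,0,6,0,0,0,10,0,0,0,0,0,0])

```text
time: 15.4
tcp_pos: [0.5339, 0.2114, 0.2037]
orientation: [3.14, 0.006, -3.14]
force: [0.5, 0.1, -5.6]
finger_gap: 0.264
```

arm_command(increments=[10,-1,0,6,0,0.005,0,10,0,0,7,0,0,0,10,0,0,5,0,0,0,10,0,0,2,0,0,0,10,0,0,0,0,0,0,10,0,0,0,0,0,0])

```text
time: 15.9
tcp_pos: [0.5328, 0.2114, 0.2262]
orientation: [3.14, 0.0, -3.14]
force: [0.9, 0.3, -5.0]
finger_gap: 0.268
```

```bash
python3 - <<'E'
from m import *
c,s=wcam();print(s['time'],s['tcp_pos'],s['orientation'],s['force'],s['torque'],s['joint_velocities'].round(3))
snap('wrist','w14.png')
i=snap('side','side14.png');cv2.imwrite('pics/d14z.png',cv2.resize(i[100:270,180:350],None,fx=3.5,fy=3.5,interpolation=2))
i=snap('scene','scene14.png');cv2.imwrite('pics/s14z.png',cv2.resize(i[150:340,230:420],None,fx=3.1,fy=3.1,interpolation=2))
E
```

```text
15.9 [0.53279081 0.21142291 0.22619006] [ 3.13970059e+00  3.35342612e-04 -3.14021454e+00] [ 0.93681399  0.26437167 -5.04076761] [ 0.07186695 -0.1245088  -0.0082183 ] [ 0.002  0.001 -0.004 -0.001  0.004 -0.001]
```

View pics/s14z.png

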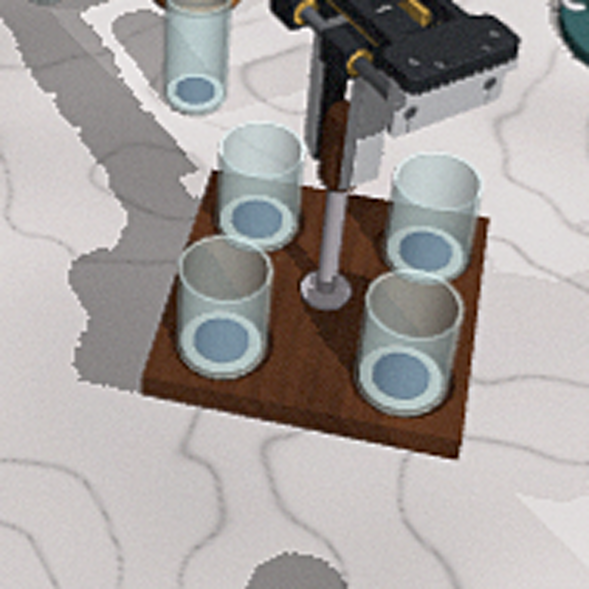

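View pics/d14z.png

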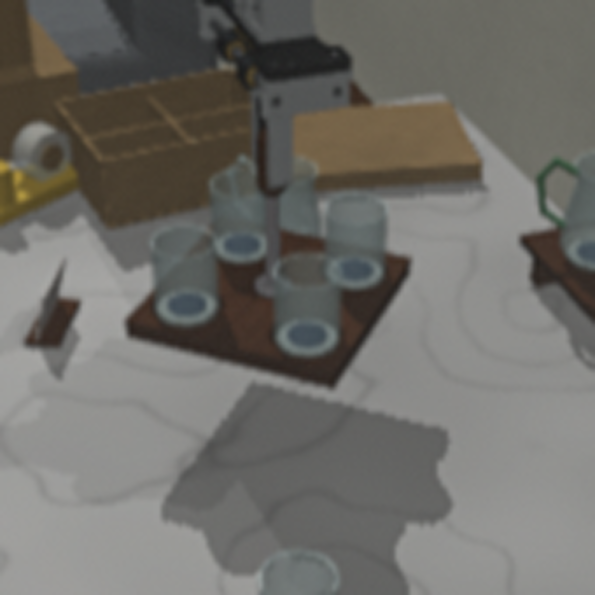

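View pics/w14.png

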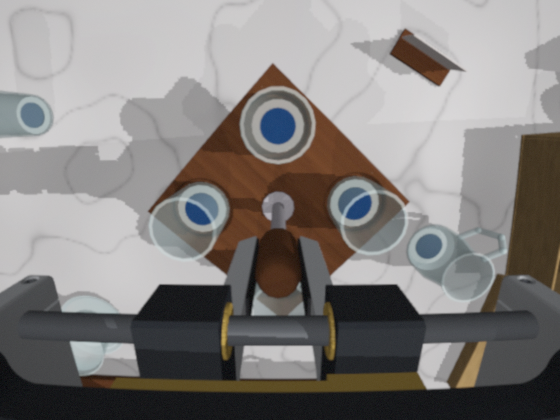

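```bash
python3 - <<'E'
from rig import r
s=r.read_state();print(s['time'],s['tcp_pos'],s['orientation'],s['joint_velocities'].round(3)); print(r.hand_in())
E
```

```text
16.05 [0.53255164 0.21136162 0.22567329] [ 3.13996250e+00 -5.60301055e-04 -3.14018892e+00] [ 0.     0.001  0.004  0.001 -0.001 -0.   ]
the job is handed in; nothing more can be done
None
```

I set the fourth cup upright into the caddy's empty well. I then took the caddy by its grip with 50 N, lifted it about 10 cm, and handed the job in while holding it there, at 16 s of the 48 s allowed.

- **Lift and level:** the tool rose from z = 0.124 to 0.226 m. Tool tilt was under 0.002 rad and the joints were effectively at rest. The board's corners in the wrist view are within about 2 px of where they were before the lift, so the caddy did not tip in the grip.
- **Cups:** the last pictures show all four cups standing in their wells. I did not touch the other glassware.
- **Disagreements:**
  - The scene and side cameras differed by about 12 mm along y on the cup's position, so I relied on the wrist view.
  - When the cup reached the well floor, the force reading stayed near zero. I judged the cup seated because the descent stopped at the expected height.
  - The carried weight read about 5 to 5.5 N, a little low even for the light end of the stated mass.

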